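# Load bar weights into a gravity-feed chute in order

## Robot

A 7-joint arm with a two-finger parallel gripper is mounted at the origin on a cart in front of the work surface, level with it; the furniture and walls round the work are solid. World frame = base frame: x ahead of the robot, y to its left, z up, the work surface at z = 0. Lengths are in m, angles in degrees, forces in N, time in s.
With the tool pointing down it reaches from about 0.35 to 0.9 m from the base axis. Payload 8.1 kg.
Tool frame: the origin (TCP) lies midway between the tips of the shut fingers; the grasp point (between the pads) lies 19 mm behind it (grip_point_offset is the distance from the TCP to the grasp point, in m); z points along the fingers, y is the line along which they close (so a half turn about z gives the same grasp; the last joint's range is limited). The gripper opens to 85 mm and grips with 20 to 120 N. Pads are 22 mm wide; open, the fingers measure 114 mm over their backs; the gripper's body (76 mm by 85 mm) begins 54 mm behind the grasp point. The pads swing forward as they close: fully open they stand 13 mm farther back than shut.
Start: joints at [-77.498, 24.895, 1.432, 90.138, -0.665, 64.973, -4.303], TCP at [0.197, 0.593, 0.231] pointing down, gripper open.
Joint ranges: [-149.89, 149.89], [-25.12, 119.58], [-72.63, 75.52], [4.76, 147.25], [-75.54, 255.54], [6.69, 114.76], [-157.13, 157.13]. Speed limits (degrees/s): [127.2, 127.2, 172.46, 172.46, 180, 180, 180].

## Interface

Orientations are given as a 3x3 rotation matrix whose columns are the frame's x, y, z axes.
In Python, from plant import * gives the robot as it stands. The module is installed in compiled form; this text tells all that it offers. Calls block until the motion is done:
- move_ptp(position, orientation): joint-space move of the TCP to a pose.
- line_to(position, attitude=None, feed=0.15, force_limit=None): straight line of the TCP; attitude=None keeps the orientation; feed is the mean speed in m/s. With force_limit (N) it stops when the force on the tool has changed by that much, and returns True; else False.
- movej(angles): joint-space move.
- ungrasp() and close(): open the fingers fully, or close them until they stop; the grip force is fixed at half the most.
- dwell(seconds).
- ik(position, orientation): joint angles nearest the present ones, or None.
- state(): the state.
- snapshot(name): name is "side" or "top"; returns the picture (400x640x3 uint8, red, green, blue); there is no depth.
- calibration(name): a dict with "K" (3x3 intrinsics, pixels), "R" (3x3) and "t" (3): a world point X has camera coordinates R X + t. Camera axes: x right, y down, z forward; pixel columns grow to the right and rows downward; lengths in m; the calibration is good to about 2 mm. A picture is of the moment at which its call begins. calibration takes no time and is no camera call.
A pose or a line that the arm cannot do raises IKError and nothing moves.
- hand_in(): hands the job in; it is judged then, once.
The state is a dict: "clock": time; "joint_pos": joint angles; "dq": joint speeds; "effort": joint torques, N m; "tool_pos": TCP position; "orientation": TCP orientation; "ft_force": force on the tool from outside, world axes, zero at the start; "torque": the same for the moment, N m; "grip_width": opening from 0.0 (shut) to 1.0 (fully open); "gripper_force": force on a finger pad.
Only numpy, scipy, OpenCV 4.12 (cv2) and the standard library are available. Lean on these libraries where they do the work, as an engineer would, in place of code of your own. Each camera call takes 0.05 s, during which the arm holds its last target. There are 200 camera calls.

## Task

Load the three steel bar weights from their rest into the gravity-feed chute, one at a time through its open upper end, so that they will come out at the gate thinnest first, then the medium one, the thickest last. Each bar must lie across the chute and have rolled all the way down to the gate or to the bar before it. Leave the other things on the bench where they are.

Things in the scene. Friction and masses are not known exactly. Their poses are not given: they have to be found in the camera images.
- bar_thin: The thinnest of three round bar weights: plain bright steel cylinder, 90 mm long, 24 mm in diameter, about 0.18 kg, with a dark line round it near each end. Origin at its centre (mid-length, on the axis); its own y axis runs along the bar. It starts lying in the rest, axis horizontal, its centre 33 mm above the bench.
- bar_medium: The middle one of three round bar weights: plain bright steel cylinder, 90 mm long, 34 mm in diameter, about 0.32 kg, with a dark line round it near each end. Origin at its centre (mid-length, on the axis); its own y axis runs along the bar. It starts lying in the rest, axis horizontal, its centre 40 mm above the bench.
- bar_thick: The thickest of three round bar weights: plain bright steel cylinder, 90 mm long, 46 mm in diameter, about 0.55 kg, with a dark line round it near each end. Origin at its centre (mid-length, on the axis); its own y axis runs along the bar. It starts lying in the rest, axis horizontal, its centre 49 mm above the bench.
- rest: Fixed low rest where the bars start, in any order: plywood base 235 x 96 x 5 mm with two rows of three steel V supports. Origin at the centre of its underside; the V places are at x = -75, 0, +75 mm of its own frame, and the bars lie along its y axis. The supports hold a bar 28 to 40 mm either side of its middle; between the rows a gap 56 mm wide is free for fingers, down to the base.
- chute: Fixed bare aluminium gravity-feed chute, base 255 x 124 mm, about 125 mm high. Origin at the centre of its underside. Its track falls at 12 degrees towards its own -x, where a dark gate plate (fixed shut, black knob) ends it; bars lie across it, along its y axis, and roll down by themselves. Lips 53 mm above the ledges cover the lower 125 mm of track, so bars enter only at the open upper part.
- chute_bay (a point): Middle of the open loading bay, midway between the two ledges and level with them; lay a bar here, its centre a bar radius higher. (61, 0, 77) mm in the chute's frame. Ledges are 22 mm wide; the gap between, 56 mm wide, is open for fingers to 40 mm below. Side walls 100 mm apart, 21 mm high, flaring outward to 35 mm. The bay reaches 55 mm down the track to the lips, 60 mm up to 14 mm end stops.
- chute_gate (a point): Point in the middle of the gate's inner face at the level of the ledges, (-115, 0, 40) mm in the chute's frame: the lower end of the track.
- flux_tin_1: Bystander: loose yellow round tin, 54 mm in diameter, 20 mm high. Origin at the centre of its underside.
- open_scale_a: Obstacle, fixed: opened scale between the rest and the chute, 240 x 205 x 59 mm, with a steel pan about 140 mm across on its far part and a knobbed weight on the pan, up to 135 mm above the bench. A white scale cover, 0.3 m high, leans behind it. Origin at the centre of its underside.
- load_cell: Bystander: loose small aluminium load cell, 75 x 16 x 17 mm. Origin at the centre of its underside.

How it is judged:
By the outcome, as a careful person would: the job done as asked, in the order asked, and still so for the second after the job is handed in, with the robot touching nothing.
It also fails if it takes over 69 s, if anything falls off the work surface, if the arm or the gripper's body presses on something with over 40 N, if the wrist force passes 120 N, or if a joint passes its speed limit or range.

## Working session

There is one attempt and no reset: what is moved stays moved. The work goes in short steps, each a Python script; the robot and the scene stay as the last script left them, time stands still between calls to the robot, and variables do not carry over. Pictures are saved under pics/ and viewed, at most 10 in all, crops included, and the job is handed in when it is done.

```bash
mkdir -p pics; python3 - <<'E'
from plant import *
import cv2,numpy as np
for n in("top","side"):
    im=snapshot(n); cv2.imwrite(f"pics/{n}0.png",cv2.cvtColor(im,cv2.COLOR_RGB2BGR))
    c=calibration(n); print(n,np.round(c["K"],1).tolist(),np.round(c["R"],4).tolist(),np.round(c["t"],4).tolist())
s=state();print(s["clock"],s["orientation"])
E
```

```text
top [[468.8, 0.0, 318.5], [0.0, 468.8, 194.7], [0.0, 0.0, 1.0]] [[-0.0136, -0.9998, 0.0119], [-0.9898, 0.0118, -0.1421], [0.142, -0.0137, -0.9898]] [-0.0264, 0.5338, 1.3568]
side [[385.8, 0.0, 320.9], [0.0, 385.8, 202.9], [0.0, 0.0, 1.0]] [[0.9564, -0.2913, -0.0205], [-0.188, -0.5607, -0.8064], [0.2234, 0.7751, -0.591]] [-0.5199, 0.1568, 1.0753]
0.1 [[-9.48955975e-01  3.15408379e-01 -3.34408553e-04]
 [ 3.15408538e-01  9.48955024e-01 -1.34752420e-03]
 [-1.07681746e-04 -1.38421645e-03 -9.99999036e-01]]
```

View pics/top0.png

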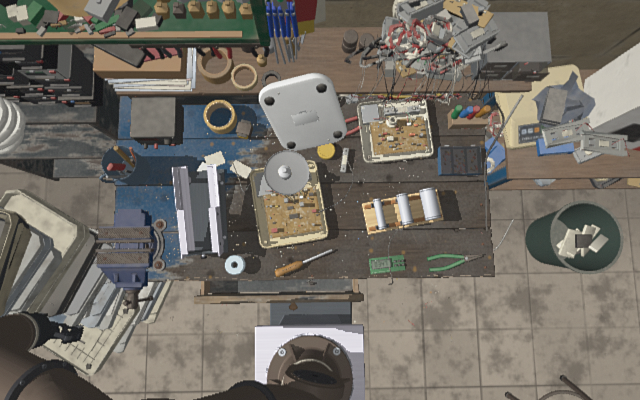

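View pics/side0.png

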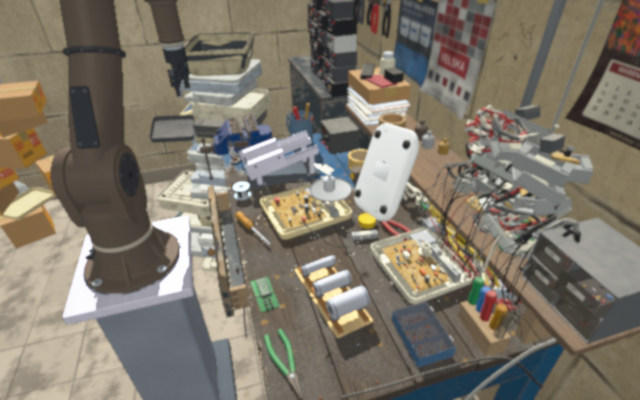

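The top picture shows the rest with three bars at about (403,208) and the chute at about (200,210). The scale is at about (290,205), and the tin and load cell are at (326,152) and (345,160). I'll zoom in on the rest and the chute.

```bash
python3 - <<'E'
import cv2,numpy as np
t=cv2.imread("pics/top0.png");s=cv2.imread("pics/side0.png")
def cr(im,x,y,w,h,f):return cv2.resize(im[y:y+h,x:x+w],None,fx=f,fy=f,interpolation=cv2.INTER_CUBIC)
a=cr(t,160,155,80,110,5);b=cr(t,350,175,100,70,4);c=cr(s,230,120,100,70,4)
o=np.zeros((560,800,3),np.uint8);o[:550,:400]=a;o[:280,400:]=b;o[280:560,400:]=c
cv2.imwrite("pics/c1.png",o)
E
```

```text
(no output)
```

View pics/c1.png

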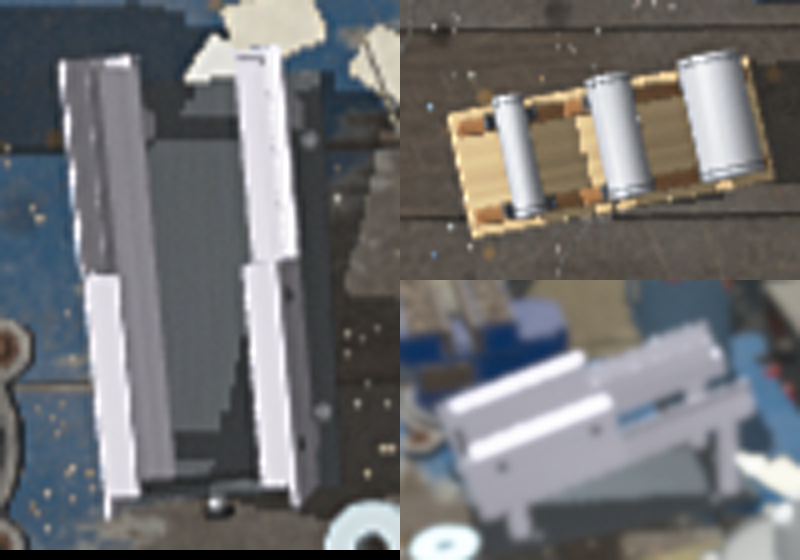

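```bash
cat > h.py <<'E'
from plant import *
import numpy as np, cv2
def ray(n,px,z):
    c=calibration(n);K,R,t=(np.array(c[k]) for k in("K","R","t"))
    C=-R.T@t; d=R.T@np.linalg.solve(K,[px[0],px[1],1.]); return C+d*(z-C[2])/d[2]
def save(n,f): cv2.imwrite(f,cv2.cvtColor(snapshot(n),cv2.COLOR_RGB2BGR))
def Rz(y):   # tool down, closing line (tool y) along unit vector y
    y=np.array([y[0],y[1],0.]);y/=np.linalg.norm(y);z=np.array([0,0,-1.]);return np.column_stack([np.cross(y,z),y,z])
E
python3 - <<'E'
from h import *
im=cv2.imread("pics/top0.png")
# bars: bright, unsaturated, in the rest's window
w=im[180:240,355:450].astype(int);m=((w.min(2)>120)&(w.max(2)-w.min(2)<35)).astype(np.uint8)
cs=[c for c in cv2.findContours(m,0,2)[0] if cv2.contourArea(c)>80]
for c in cs:
    r=cv2.minAreaRect(c);p=np.array(r[0])+[355,180];print("rect",np.round(p,1),np.round(r[1],1),r[2])
for nm,p,z in(("thin",(380,213.75),.033),("med",(404.75,209),.040),("thick",(431,204.25),.049)): print(nm,np.round(ray("top",p,z),4))
cp=lambda x,y:(160+(x-2)/5,155+(y-2)/5)
u=ray("top",cp(184,269),.118);l=ray("top",cp(199,491),.092);print("lip",u,l,"len",np.linalg.norm((u-l)[:2]),"yaw",np.degrees(np.arctan2(*(u-l)[1::-1])))
# widths at the lips
for a,b,z in(((88,275),(280,265),.118),((103,495),(295,487),.092)):print(ray("top",cp(*a),z),ray("top",cp(*b),z))
# left ledge inner edge
for q,z in(((135,65),.089),((175,475),.042)):print("ledge",ray("top",cp(*q),z))
print("knob",ray("top",cp(218,505),.06))
E
```

```text
rect [378.5 213.6] [31.2  6.7] 78.69007110595703
rect [403.4 208.5] [31.3  9.8] 77.19573211669922
rect [428.6 203.4] [31.7 13.9] 77.47119140625
thin [ 0.4748 -0.2154  0.033 ]
med [ 0.4873 -0.2883  0.04  ]
thick [ 0.4995 -0.3647  0.049 ]
lip [0.48756607 0.3083335  0.118     ] [0.36532449 0.30348601 0.092     ] len 0.12233765555227555 yaw 2.2708742296282374
[0.48486114 0.36148597 0.118     ] [0.48915397 0.25507079 0.118     ]
[0.36381883 0.35702383 0.092     ] [0.36683233 0.24987098 0.092     ]
ledge [0.60958047 0.34641465 0.089     ]
ledge [0.37588489 0.32958291 0.042     ]
knob [0.35793058 0.30010509 0.06      ]
```

```bash
python3 - <<'E'
from h import *
g=cv2.cvtColor(cv2.imread("pics/top0.png"),cv2.COLOR_BGR2GRAY).astype(float)
def runs(row,a,b,th=185):
    p=row[a:b]; up=[];dn=[]
    for i in range(len(p)-1):
        f=(th-p[i])/(p[i+1]-p[i]) if p[i+1]!=p[i] else 0
        if p[i]<th<=p[i+1]: up.append(a+i+f)
        if p[i]>=th>p[i+1]: dn.append(a+i+f)
    return up,dn
P=[]
for v in range(212,251,3):
    L=runs(g[v],174,192);Rr=runs(g[v],200,222)
    z=.118-(v-209)/(253-209)*.026
    if L[0] and L[1] and Rr[0] and Rr[1]:
        q=[L[0][0],L[1][-1],Rr[0][0],Rr[1][-1]]
        W=[ray("top",(x,v),z) for x in q]
        P.append([np.mean([w[0] for w in W]),np.mean([w[1] for w in W])]);print(v,np.round(q,1),np.round([w[1] for w in W],4),np.round(P[-1],4))
print(np.polyfit(*np.array(P).T,1))
print("profile rows",[(v,g[v,172:226].astype(int).tolist()) for v in(175,195)])
E
```

```text
212 [176.5 183.5 208.6 215.3] [0.3637 0.3445 0.2746 0.256 ] [0.4777 0.3097]
215 [176.6 183.5 208.6 215.5] [0.3637 0.3446 0.2748 0.2558] [0.4695 0.3097]
218 [177.  183.5 209.2 215.5] [0.363  0.345  0.2735 0.2559] [0.4613 0.3093]
221 [177.5 184.2 209.5 215.9] [0.3618 0.3431 0.2727 0.2552] [0.453  0.3082]
224 [177.5 184.4 209.6 216.4] [0.3619 0.3427 0.2727 0.2539] [0.4448 0.3078]
227 [177.7 184.5 209.7 216.5] [0.3618 0.343  0.2727 0.2539] [0.4366 0.3078]
230 [178.3 184.7 210.1 216.6] [0.3602 0.3424 0.272  0.2538] [0.4283 0.3071]
233 [178.6 185.5 210.6 217. ] [0.3598 0.3407 0.2706 0.2528] [0.42  0.306]
236 [178.6 185.5 210.6 217.4] [0.3602 0.3408 0.271  0.2519] [0.4118 0.306 ]
239 [178.9 185.4 211.  217.5] [0.3594 0.3412 0.27   0.2519] [0.4035 0.3056]
242 [179.4 186.2 211.4 217.6] [0.3582 0.3394 0.2691 0.2517] [0.3952 0.3046]
245 [179.6 186.5 211.7 218.2] [0.3582 0.3388 0.2686 0.2502] [0.3869 0.304 ]
248 [179.8 186.4 211.7 218.4] [0.3576 0.3392 0.2687 0.2499] [0.3786 0.3039]
[0.06383604 0.27956821]
profile rows [(175, [119, 122, 109, 109, 108, 115, 96, 96, 123, 136, 136, 135, 130, 135, 140, 138, 79, 57, 55, 56, 56, 57, 55, 57, 58, 87, 88, 94, 94, 93, 92, 96, 97, 91, 90, 141, 230, 226, 224, 221, 221, 223, 237, 244, 244, 116, 93, 93, 73, 57, 58, 57, 48, 50]), (195, [74, 86, 165, 122, 110, 108, 112, 140, 93, 93, 124, 133, 137, 137, 132, 133, 137, 134, 94, 89, 92, 91, 91, 91, 93, 95, 92, 93, 93, 91, 93, 91, 94, 95, 93, 89, 92, 164, 227, 226, 226, 221, 219, 207, 241, 250, 208, 78, 48, 57, 57, 60, 59, 61])]
```

```bash
cat >> h.py <<'E'
a=np.radians(9.8); RX=np.array([np.sin(a),-np.cos(a)])          # rest direction thin->thick
PX={"thin":((379.5,213.5),.033,-.075,12e-3),"medium":((404.3,208.6),.040,0,17e-3),"thick":((430.2,203.8),.049,.075,23e-3)}
C0=np.mean([ray("top",p,z)[:2]-RX*o for p,z,o,_ in PX.values()],axis=0)
c=np.radians(3.65); CX=np.array([np.cos(c),np.sin(c)]); BAY=np.array([.545,.27957+.0638*.545,.077]); G=.019
def orient(pos,y):  # the half turn that is nearer for joint 7
    best=None
    for s in(1,-1):
        q=ik(pos,Rz(s*np.array(y)))
        if q is not None and (best is None or abs(q[6])<abs(best[0][6])): best=(q,Rz(s*np.array(y)))
    return best[1]
def pick(n,off=0.,up=.25):
    _,z,o,r=PX[n]; p=C0+RX*(o+off); R=orient([*p,z-G],RX)
    move_ptp([*p,up],R); line_to([*p,z-G+.055],feed=.3); hit=line_to([*p,z-G],feed=.1,force_limit=15)
    close(); s=state(); print(n,"hit",hit,"tip",np.round(s["tool_pos"],4),"w",s["grip_width"],s["gripper_force"],s["ft_force"])
    line_to([*p,up],feed=.25)
E
python3 - <<'E'
from h import *
print(C0,[np.linalg.norm(ray("top",p,z)[:2]-C0-RX*o) for p,z,o,_ in PX.values()])
R=orient([.40,.05,.28],RX)
move_ptp([.38,.38,.28],orient([.38,.38,.28],RX)); move_ptp([.40,.0,.28],R)
pick("thin",-.004)
s=state();print(s["clock"],s["grip_width"],s["joint_pos"]);save("side","pics/s1.png");save("top","pics/t1.png")
a=cv2.imread("pics/s1.png")[150:350,220:420];b=cv2.imread("pics/t1.png")[130:280,330:480]
cv2.imwrite("pics/c2.png",np.hstack([cv2.resize(a,(400,400)),cv2.resize(b,(400,400))]))
E
```

```text
[ 0.48832552 -0.28778153] [np.float64(2.080649665497905e-05), np.float64(0.0007981054841360734), np.float64(0.0007892105231915395)]
thin hit False tip [ 0.4759 -0.2132  0.0149] w 0.25857290282491313 58.51464092731476 [ 0.4937635  -7.32320103  2.45901203]
7.8667 0.259933928511846 [-13.8771648   15.87703693  40.63921183 105.70499216 -11.54892945
  62.7251481  -49.14583502]
```

View pics/c2.png

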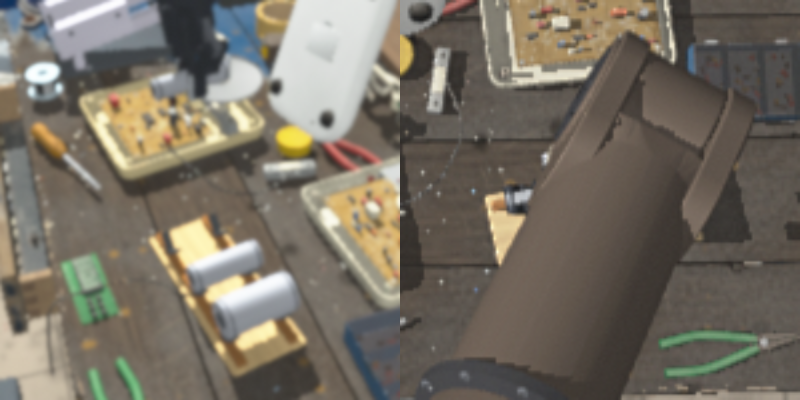

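The left crop shows the thin bar held in the gripper. The medium and thick bars are still in their Vs, and the thin bar's place is empty. Next I'll place it.

```bash
cat >> h.py <<'E'
def place(n,up=.26):
    r=PX[n][3]; R=orient([*BAY[:2],BAY[2]+r-G],CX); z=BAY[2]+r*1.022-G
    move_ptp([.42,.10,.28],orient([.42,.10,.28],RX)); move_ptp([*BAY[:2],up],R)
    line_to([*BAY[:2],z+.03],feed=.25); hit=line_to([*BAY[:2],z-.004],feed=.05,force_limit=6)
    s=state();print("place hit",hit,"dz",s["tool_pos"][2]-z,"w",s["grip_width"],s["ft_force"])
    ungrasp(); line_to([*BAY[:2],up],feed=.25)
E
python3 - <<'E'
from h import *
place("thin"); move_ptp([.40,.05,.28],orient([.40,.05,.28],RX))
s=state();print(s["clock"],s["joint_pos"]);save("side","pics/s2.png");save("top","pics/t2.png")
a=cv2.imread("pics/s2.png")[100:200,220:320];b=cv2.imread("pics/t2.png")[150:270,150:270]
cv2.imwrite("pics/c3.png",np.hstack([cv2.resize(a,(400,400)),cv2.resize(b,(400,400))]))
E
```

```text
place hit True dz 0.00018681766740025196 w 0.2623943735281229 [-0.74057163 -0.95913943  5.48862077]
16.2333 [ 42.45769546   8.10865334 -61.45190053 110.65145634   7.79139801
  65.64806074  77.79937291]
```

View pics/c3.png

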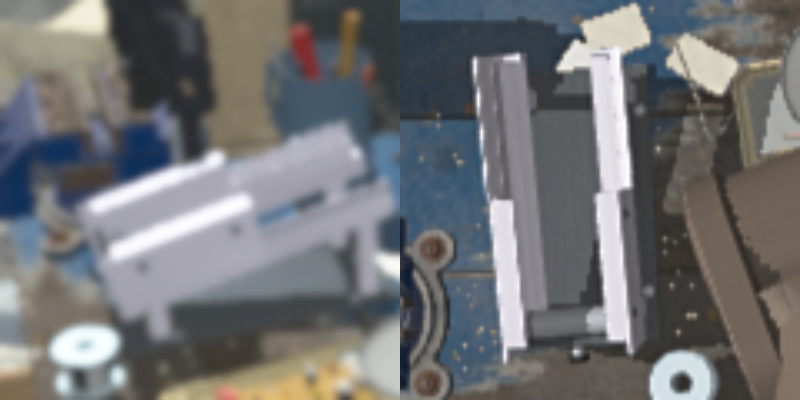

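The right crop shows the thin bar lying across the chute, right at the gate (crop 565,322). The medium bar goes next, with the grip offset away from the thick bar.

```bash
python3 - <<'E'
from h import *
move_ptp([.40,-.1,.28],orient([.40,-.1,.28],RX)); print(state()["joint_pos"])
pick("medium",-.008)
s=state();print(s["clock"],s["grip_width"],s["joint_pos"])
if s["grip_width"]>.3: place("medium")
move_ptp([.40,.05,.28],orient([.40,.05,.28],RX))
s=state();print(s["clock"],s["joint_pos"]);save("side","pics/s3.png");save("top","pics/t3.png")
a=cv2.imread("pics/s3.png")[230:350,280:400];b=cv2.imread("pics/t3.png")[150:270,150:270]
cv2.imwrite("pics/c4.png",np.hstack([cv2.resize(a,(400,400)),cv2.resize(b,(400,400))]))
E
```

```text
[ 45.79776625   5.86246882 -41.66422168 110.5389861    4.2888444
  65.13655901 -77.6636632 ]
medium hit False tip [ 0.4887 -0.287   0.0232] w 0.37960203324332287 58.3739447593689 [ -0.22108398 -18.17042303  11.72580565]
24.2833 0.38123299208606176 [ 65.54098389  30.09232691 -60.68749952  94.40872562  27.33801037
  72.00209695  99.18107991]
place hit True dz 0.001482728472814318 w 0.3755092741476533 [-0.95999953 -0.91625731  6.5242396 ]
32.0333 [ 46.46576748   9.46720427 -66.60122801 110.49012304   9.48233443
  66.01115361  76.04275729]
```

View pics/c4.png

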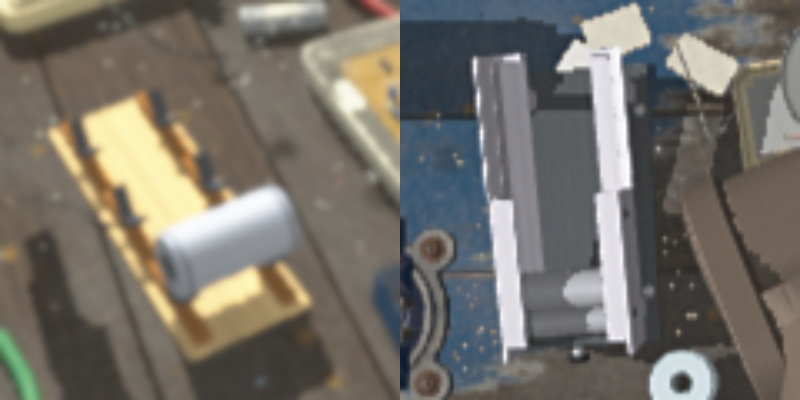

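The medium bar now lies against the thin one (crop 565,288), and the thick bar is undisturbed in the rest. The thick bar is next.

```bash
python3 - <<'E'
from h import *
move_ptp([.40,-.1,.28],orient([.40,-.1,.28],RX))
pick("thick")
s=state();print(s["clock"],s["grip_width"],s["joint_pos"])
if s["grip_width"]>.45: place("thick")
move_ptp([.40,.05,.28],orient([.40,.05,.28],RX)); dwell(.5)
s=state();print(s["clock"],s["joint_pos"]);save("side","pics/s4.png");save("top","pics/t4.png")
a=cv2.imread("pics/s4.png")[100:300,200:400];b=cv2.imread("pics/t4.png")[150:270,150:270]
cv2.imwrite("pics/c5.png",np.hstack([cv2.resize(a,(400,400)),cv2.resize(b,(400,400))]))
E
```

```text
thick hit False tip [ 0.5013 -0.3611  0.0309] w 0.5178790354137326 60.183804631233215 [-2.51074282  3.02774837  8.78957328]
38.4083 0.5194688035377613 [ 53.56412812  27.53657751 -33.92693392  87.63757261  15.93523333
  69.88385237 -63.11249608]
place hit True dz 0.0006417000825419406 w 0.520339967561356 [-1.51849712 -1.85061994  8.13731995]
47.1333 [ 42.45652384   8.07202742 -61.42910862 110.66323129   7.77574872
  65.65809272  77.85304834]
```

View pics/c5.png

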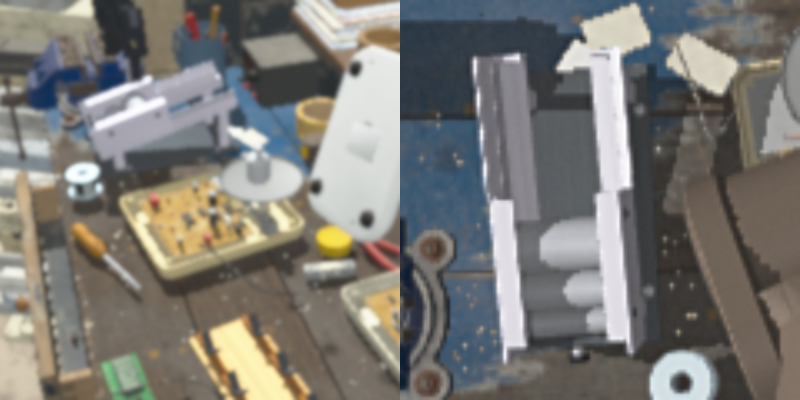

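All three bars lie across the chute, touching in order from the gate: thin, medium, thick (crop 565, rows 322, 288 and 243). The rest is empty, and the tin and load cell haven't moved.

```bash
python3 -c "
from plant import *
print(hand_in())"
```

```text
the job is handed in; nothing more can be done
None
```

The job is handed in at about 47 s on the robot clock: the final pictures show the bars in the chute thin, medium, thick from the gate, each touching the one before, with the tin and load cell where they started.

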